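# Loosen a lens tube's locking collar by two turns with a fingertip

### The job

Loosen the large knurled locking collar of the lens mount by rolling a fingertip across the top of its rim, stroke after stroke, to the mount's left (anticlockwise seen from the end with the small front ring): the black index stripe, which now stands somewhere past the top on the left, has to come up to the top twice and stop there the second time, two full turns from tight. Press only lightly, for the tube is sprung; do not pinch, lift or shift the mount, do not turn the small front ring, and leave everything else on the desk where it stands. Finish with the hand clear.

Things in the scene. Friction and masses are not known exactly. Their poses are not given: they have to be found in the camera images.
- mount: loose lens mount, 2.9 kg in all: dark steel base plate 84x100x12 mm with an upright sleeve that carries a lens tube along its x. It only rests on the desk. Origin: centre of the plate's underside. x runs along the tube, away from the small front ring; y to the left seen from the front-ring end; z up
- rim_top (a point): highest point of the locking collar's rim, midway along its width, 116 mm above the desk when not pressed. Axes as the mount's; does not turn with the collar but sinks with it. The collar is bright aluminium, 48 mm in diameter, 22 mm wide, finely knurled. The tube's black clamp, 40 mm in diameter, starts 4 mm behind its rear face
- collar_center (a point): point on the tube's axis in the middle of the collar, 24 mm below rim_top, axes as the mount's
- carriage (a joint): how far tube, collar and front ring are pressed down into the sprung sleeve, m: 0 at rest; starts to give at about 3 N on the rim, then 2 mm per newton, bottoms at 0.012 (about 8 N)
- collar (a joint): turn of the collar, rad: 0 is tight, black index stripe (6 mm wide) on face and rim at the top (end stop); grows as it loosens, the top of the rim running to the mount's +y (anticlockwise seen from the front-ring end). Starts at 0.35 to 2.0; 12.566 is two full turns, stripe on top again. It comes 1.5 mm per turn towards the front ring (-x). 0.035 N m of friction holds it
- front_ring (a joint): turn of the small dark knurled retaining ring at the front end of the tube, rad; 36 mm in diameter, 9 mm wide, centred 29.5 mm before the collar's centre on the same axis; 0 at the start, to stay there; turns very easily if touched
- holder: bystander, leave alone: black post holder with a round foot and a small steel thumbscrew, 47x39 mm, 50 mm tall, 20 to 50 mm beside the mount's base. Origin: centre of its underside
- objective: bystander, leave alone: small steel microscope objective standing upright, 28 mm across, 44 mm tall, behind the mount. Origin: centre of its underside
- fork: bystander, leave alone: flat black clamping fork, 22x64x8 mm, lying on the robot's side of the mount. Origin: centre of its underside
- cap: bystander, leave alone: flat round black lens cap, 42 mm across, 8 mm high, far part of the desk. Origin: centre of its underside
- post: bystander, leave alone: bare steel post standing upright, 13 mm across, 81 mm tall, to the right of the mount. Origin: centre of its underside

How it is judged:
By the outcome, as a careful person would: the job done as asked, in the order asked, and still so for the second after the job is handed in, with the robot touching nothing.
It also fails if it takes over 58 s, if anything falls off the work surface, if the arm or the gripper's body presses on something with over 40 N, if the wrist force passes 120 N, or if a joint passes its speed limit or range.

### The arm

A 6-joint arm with a two-finger parallel gripper is mounted at the origin on a cart in front of the work surface, level with it; the furniture and walls round the work are solid. World frame = base frame: x ahead of the robot, y to its left, z up, the work surface at z = 0. Lengths are in m, angles in rad, forces in N, time in s.
With the tool pointing down it reaches from about 0.25 to 0.725 m from the base axis. Payload 4 kg.
Tool frame: the origin (TCP) lies on the centre line of the jaws, within the pads' length; the fingertips stand tip_reach ahead of it and the grasp point (between the pads) lies 5 mm behind it (tip_reach is the distance from the TCP to the fingertips, in m); z points along the fingers, y is the direction in which the jaws open and shut (so a half turn about z gives the same grasp; the last joint's range is limited). The gripper opens to 85 mm and grips with 20 to 120 N. Pads are 22 mm wide; open, the fingers measure 114 mm over their backs; the gripper's body (76 mm by 85 mm) begins 54 mm behind the grasp point. The pads swing forward as they close: fully open they stand 13 mm farther back than shut.
Start: joints at [1.252, 0.241, 0.005, 1.335, 0, 1.571], TCP at [0.157, 0.475, 0.245] pointing down, gripper open.
Joint ranges: [-2.72, 2.72], [-1.05, 1.87], [-1.09, 1.28], [-1.99, 2.15], [-1.42, 1.44], [-3.14, 3.14]. Speed limits (rad/s): [2.79, 2.79, 3.14, 3.14, 3.14, 3.14].

### API

Orientations are given as a unit quaternion [x, y, z, w].
In Python, from workcell import * gives the robot as it stands.
- The arm moves only by the tool arm_command, never from a script. Its arguments are lists of equal length, an entry for each row: "translation": the shift along the tool's x, y, z in cm, a list of three; "turn": the turn about the tool's z in rad; "hand": the closure, from 0 (fully open) to 1 (shut). In form: {"translation": [[x, y, z], ...], "turn": [turn, ...], "hand": [hand, ...]}. A call has 1 to 5 rows; each row is the pose to reach, as a shift and turn from the pose commanded when the call began, along the tool's axes at that moment; what a row does not reach only later rows make up. A row lasts 1/12 s, in which the tool goes at most 41.7 mm and 7.16 degrees, less where a joint would pass 70% of its speed; a pose out of reach is approached as far as the arm can. A call with a gripper value outside its range is refused whole. The fingers move at their own pace and stop on an object; the grip force is fixed at half the most. Time passes only in rows, so rows that repeat a pose let the fingers close. It gives the time, the measured TCP pose, the force and the opening at its end, in the units of the state.
- get_obs(): the state, without advancing time (a new reading comes with each control period).
- camera(name): name is "side" or "top"; returns (picture, depth): 420x560x3 uint8, red, green, blue; 420x560 float32, m along the optical axis (not along the pixel's ray), 0 where there is no reading.
- camera_info(name): a dict with "mtx" (3x3 intrinsics, pixels), "dist_coeffs" ([k1, k2, p1, p2, k3] as OpenCV has them; the pictures are not rectified), "world_to_cam" (4x4, takes a point from world to camera coordinates). Camera axes: x right, y down, z forward; pixel columns grow to the right and rows downward; lengths in m; the calibration is good to about 2 mm. A picture is of the moment at which its call begins. camera_info takes no time and is no camera call.
- job_done(): hands the job in, once; it reports no verdict.
Trained networks look in the newest picture that a camera, given by its name, has taken for a name from the list of things; names that differ only in an ending like _2 or _b are one class to them, and where a whole thing is asked for, a point or a joint stands for the part that bears it (a point fixed in the world has none). Each returns a list of dicts, best first, with "conf" (0 to 1); they miss things now and then, are a little off and sometimes report something else, mostly with a low value. They report only what shows in the picture. A call takes as long as a camera call.
- search_frame(camera, name): "location" ([row, column] in pixels, amid what is visible of it).
- spot_point(camera, name): "location" ([row, column] in pixels: a listed point, or the origin of a listed thing).
The state is a dict: "clock": time; "joint_pos": joint angles; "joint_vel": joint speeds; "tau": joint torques, N m; "eef_pos": TCP position; "tool_rot": TCP orientation; "ft_force": force on the tool from outside, world axes, zero at the start; "ft_torque": the same for the moment, N m; "grip_width": finger opening in m.
Only numpy, scipy, OpenCV 4.12 (cv2) and the standard library are available. Lean on these libraries where they do the work, as an engineer would, in place of code of your own. Each camera call takes 0.05 s, during which the arm holds its last target. There are 200 camera calls.

## Working session

There is one attempt and no reset: what is moved stays moved. The work goes in short steps, Python scripts to look and compute and a tool call to move; the robot and the scene stay as the last step left them, time stands still between calls to the robot, and variables do not carry over. Pictures are saved under pics/ and viewed, about 8 in all and at most 12, crops included, and the job is handed in when it is done.

Besides the shell and the picture viewer there is one more tool, called after "Emit:" as name(argument=value, ...), one argument or row to a line, values as JSON. arm_command: Moves the arm, as the interface text tells. Its arguments: {"type":"object","properties":{"translation":{"type":"array","items":{"type":"array","items":{"type":"number"}}},"turn":{"type":"array","items":{"type":"number"}},"hand":{"type":"array","items":{"type":"number"}}},"required":["translation","turn","hand"]}

```bash
mkdir -p pics; cat > h.py <<'E'
from workcell import *
import numpy as np, cv2
def px2w(cam,rc,d=None,z=None):
    I=camera_info(cam);K=np.array(I["mtx"],float);D=np.array(I["dist_coeffs"],float);T=np.array(I["world_to_cam"])
    n=cv2.undistortPoints(np.array([[[rc[1],rc[0]]]],float),K,D)[0,0]
    r=np.array([n[0],n[1],1.]);R=T[:3,:3];t=T[:3,3];o=-R.T@t;v=R.T@r
    s=d if d is not None else (z-o[2])/v[2]
    return o+s*v
def w2px(cam,p):
    I=camera_info(cam);T=np.array(I["world_to_cam"]);
    q=cv2.projectPoints(np.array(p,float).reshape(-1,1,3),cv2.Rodrigues(T[:3,:3])[0],T[:3,3],np.array(I["mtx"],float),np.array(I["dist_coeffs"],float))[0].reshape(-1,2)
    return q[:,::-1]
E
python3 - <<'E'
from h import *
o=get_obs();print({k:np.round(v,4).tolist() for k,v in o.items()})
for c in("side","top"):
    p,d=camera(c);cv2.imwrite(f"pics/{c}0.png",p[...,::-1]);np.save(c+"_d.npy",d)
    I=camera_info(c);T=np.array(I["world_to_cam"]);print(c,np.round(-T[:3,:3].T@T[:3,3],3),np.round(T[:3,:3],2).tolist(),np.array(I["mtx"]).round(0).tolist())
    for n in("rim_top","collar_center","mount"):
        for r in spot_point(c,n)[:2]:
            z={"rim_top":.116,"collar_center":.092,"mount":0}[n];print(n,r,px2w(c,r["location"],z=z).round(4))
    for n in("holder","objective","fork","cap","post","front_ring"):
        for r in spot_point(c,n)[:1] if n!="front_ring" else search_frame(c,n)[:1]: print(n,r["location"],round(r["conf"],2),px2w(c,r["location"],z=0.092 if n=="front_ring" else 0).round(3))
E
```

```text
{'clock': 0.0, 'joint_pos': [1.252, 0.2414, 0.0037, 1.3352, -0.0, 1.5708], 'joint_vel': [0.0004, 0.0, 0.0003, 0.0003, 0.0005, -0.0022], 'tau': [0.0006, -37.2315, 25.2409, 0.017, 0.0001, 0.0], 'eef_pos': [0.1565, 0.4743, 0.2444], 'tool_rot': [0.1587, 0.9873, -0.001, -0.0002], 'ft_force': [0.6017, 0.5612, -0.3705], 'ft_torque': [-0.0407, -0.074, -0.0234], 'grip_width': 0.0855}
side [ 0.051 -0.259  0.656] [[0.59, -0.81, 0.01], [-0.51, -0.39, -0.77], [0.62, 0.45, -0.64]] [[419.0, 0.0, 278.0], [0.0, 419.0, 208.0], [0.0, 0.0, 1.0]]
rim_top {'location': [194.6, 222.7], 'conf': 0.62} [0.5427 0.2343 0.116 ]
collar_center {'location': [201.0, 223.4], 'conf': 0.59} [0.549  0.2402 0.092 ]
mount {'location': [230.4, 226.2], 'conf': 0.7} [0.554  0.2448 0.    ]
holder [216.4, 187.7] 0.73 [0.536 0.35  0.   ]
objective [210.6, 247.6] 0.68 [0.638 0.25  0.   ]
fork [253.9, 213.1] 0.71 [0.481 0.218 0.   ]
cap [237.4, 374.4] 0.47 [ 0.738 -0.038  0.   ]
post [322.2, 314.6] 0.53 [ 0.466 -0.05   0.   ]
front_ring [204.9, 249.8] 0.57 [0.573 0.187 0.092]
top [0.444 0.14  0.954] [[-0.0, -1.0, -0.01], [-0.98, 0.0, -0.18], [0.18, 0.01, -0.98]] [[385.0, 0.0, 280.0], [0.0, 385.0, 210.0], [0.0, 0.0, 1.0]]
rim_top {'location': [232.2, 236.3], 'conf': 0.55} [0.5462 0.2454 0.116 ]
collar_center {'location': [235.4, 240.0], 'conf': 0.63} [0.5419 0.24   0.092 ]
mount {'location': [236.0, 244.5], 'conf': 0.64} [0.5508 0.2394 0.    ]
holder [248.0, 205.1] 0.53 [0.521 0.337 0.   ]
objective [204.0, 241.7] 0.64 [0.632 0.248 0.   ]
fork [269.8, 249.9] 0.53 [0.468 0.225 0.   ]
cap [164.8, 352.5] 0.51 [ 0.734 -0.035  0.   ]
post [271.0, 366.1] 0.5 [ 0.465 -0.06   0.   ]
```

View pics/side0.png

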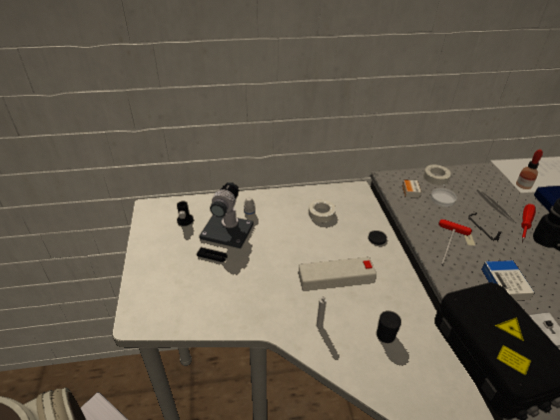

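View pics/top0.png

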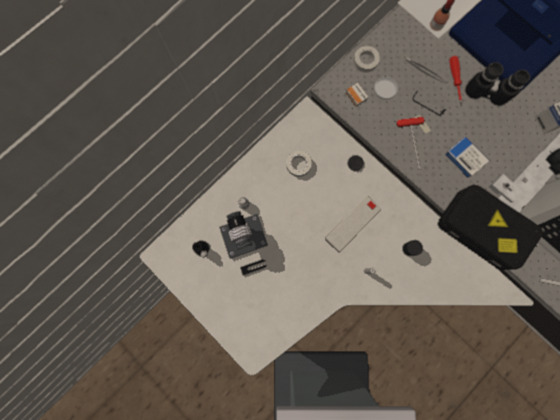

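```bash
python3 - <<'E'
from h import *
a=cv2.imread("pics/side0.png")[170:275,165:275];b=cv2.imread("pics/top0.png")[190:285,190:285]
f=lambda x:cv2.resize(x,(400,int(400*x.shape[0]/x.shape[1])),interpolation=cv2.INTER_CUBIC)
A,B=f(a),f(b);h=max(len(A),len(B));P=np.zeros((h,800,3),np.uint8);P[:len(A),:400]=A;P[:len(B),400:]=B
cv2.imwrite("pics/crop1.png",P)
for c,(r0,r1,c0,c1) in {"top":(190,285,190,285),"side":(170,275,165,275)}.items():
    d=np.load(c+"_d.npy");pts=np.array([np.r_[px2w(c,(r,q),d=d[r,q]),r,q] for r in range(r0,r1) for q in range(c0,c1) if d[r,q]>0])
    m=pts[(pts[:,2]>.1)];np.save(c+"_hi.npy",m);print(c,len(m),m[:,:3].mean(0).round(4),m[:,2].max())
    u,s,v=np.linalg.svd(m[:,:2]-m[:,:2].mean(0));print(v[0],s)
    k=m[np.argsort(-m[:,2])[:30]];print(k.round(3)[::2].tolist())
    pl=pts[(pts[:,2]>.006)&(pts[:,2]<.02)&(np.hypot(pts[:,0]-.55,pts[:,1]-.24)<.09)]
    print("plate",len(pl),cv2.minAreaRect(pl[:,:2].astype(np.float32)*1000))
E
```

```text
Traceback (most recent call last):
  File "h.py", line 4, in px2w
    I=camera_info(cam);K=np.array(I["mtx"],float);D=np.array(I["dist_coeffs"],float);T=np.array(I["world_to_cam"])
ValueError: time passes only in moves, steps and waits
```

View pics/crop1.png

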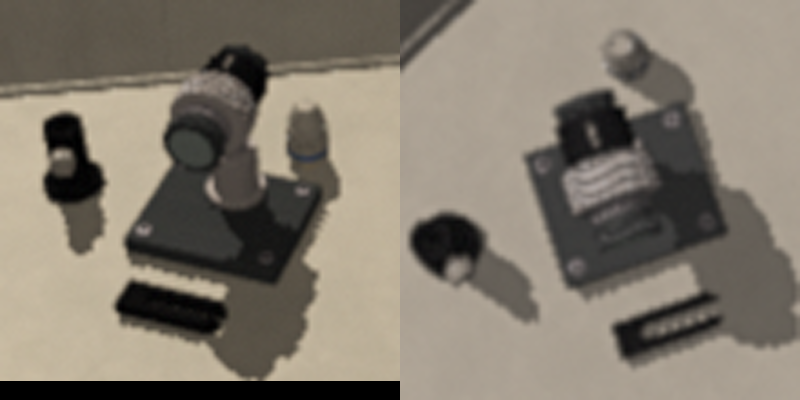

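```bash
sed -i 's/^def px2w/import functools\ncamera_info=functools.lru_cache(None)(camera_info)\ndef px2w/' h.py
python3 - <<'E'
from h import *
for c,(r0,r1,c0,c1) in {"top":(190,285,190,285),"side":(170,275,165,275)}.items():
    d=np.load(c+"_d.npy");pts=np.array([np.r_[px2w(c,(r,q),d=float(d[r,q])),r,q] for r in range(r0,r1) for q in range(c0,c1) if d[r,q]>0])
    m=pts[(pts[:,2]>.095)&(pts[:,2]<.13)&(np.hypot(pts[:,0]-.55,pts[:,1]-.24)<.08)];np.save(c+"_hi.npy",m);print(c,len(m),m[:,:3].mean(0).round(4),m[:,2].max())
    u,s,v=np.linalg.svd(m[:,:2]-m[:,:2].mean(0));print(v[0],s)
    k=m[np.argsort(-m[:,2])[:40]];print(k.round(3)[::3].tolist())
    pl=pts[(pts[:,2]>.006)&(pts[:,2]<.02)&(np.hypot(pts[:,0]-.55,pts[:,1]-.24)<.075)]
    print("plate",len(pl),cv2.minAreaRect(pl[:,:2].astype(np.float32)*1000))
p=cv2.imread("pics/top0.png");print(p[220:252,228:256].mean(2).astype(int).tolist().__str__().replace("],","],\n"))
E
```

```text
top 625 [0.553  0.2419 0.1079] 0.1184479633518577
[-0.94426016 -0.32920017] [0.56626936 0.2845631 ]
[[0.54, 0.233, 0.118, 235.0, 242.0], [0.538, 0.241, 0.118, 236.0, 238.0], [0.555, 0.242, 0.118, 228.0, 238.0], [0.544, 0.244, 0.117, 233.0, 237.0], [0.553, 0.246, 0.117, 229.0, 236.0], [0.555, 0.246, 0.117, 228.0, 236.0], [0.549, 0.239, 0.117, 231.0, 239.0], [0.544, 0.226, 0.117, 233.0, 245.0], [0.542, 0.231, 0.116, 234.0, 243.0], [0.54, 0.237, 0.116, 235.0, 240.0], [0.549, 0.251, 0.116, 231.0, 234.0], [0.551, 0.246, 0.116, 230.0, 236.0], [0.542, 0.233, 0.116, 234.0, 242.0], [0.556, 0.24, 0.116, 228.0, 239.0]]
plate 910 ((546.4354248046875, 240.66021728515625), (143.39923095703125, 99.90885162353516), 19.379655838012695)
side 543 [0.5488 0.2341 0.1079] 0.1189527727849784
[-0.96872535 -0.24813546] [0.54451461 0.25376366]
[[0.548, 0.241, 0.119, 191.0, 222.0], [0.551, 0.244, 0.119, 190.0, 222.0], [0.541, 0.24, 0.118, 193.0, 220.0], [0.558, 0.242, 0.118, 189.0, 225.0], [0.538, 0.24, 0.118, 194.0, 219.0], [0.544, 0.243, 0.118, 192.0, 220.0], [0.539, 0.244, 0.118, 193.0, 218.0], [0.542, 0.23
[... 3525 characters left out ...]
, 61, 51],
 [58, 60, 60, 60, 61, 61, 60, 58, 54, 62, 75, 69, 65, 68, 63, 57, 50, 48, 53, 53, 57, 56, 57, 60, 63, 63, 62, 55],
 [58, 60, 61, 61, 60, 61, 61, 61, 59, 60, 62, 62, 58, 55, 53, 56, 55, 55, 58, 59, 61, 63, 62, 62, 62, 62, 59, 47],
 [59, 60, 60, 61, 61, 60, 61, 61, 60, 58, 50, 49, 48, 52, 55, 58, 59, 60, 61, 61, 62, 62, 62, 60, 61, 61, 58, 43],
 [57, 59, 60, 59, 58, 59, 61, 60, 59, 53, 47, 54, 57, 59, 59, 61, 61, 60, 61, 61, 61, 61, 61, 61, 58, 57, 56, 54],
 [57, 58, 59, 61, 62, 59, 60, 61, 60, 56, 57, 60, 61, 60, 61, 60, 61, 59, 60, 60, 60, 58, 57, 56, 57, 61, 69, 79],
 [62, 59, 69, 82, 82, 69, 60, 59, 59, 60, 60, 61, 61, 60, 60, 59, 60, 59, 57, 57, 56, 54, 61, 69, 78, 87, 91, 92]]
```

```bash
python3 - <<'E'
from h import *
import workcell; print([n for n in dir(workcell) if not n.startswith('__')][:60])
for yaw in (.29,.325,.36):
  e=np.array([np.cos(yaw),np.sin(yaw)]);f=np.array([-e[1],e[0]])
  for c in("top","side"):
    g=cv2.imread(f"pics/{c}0.png").mean(2);m=np.load(c+"_hi.npy");b=np.array([g[int(r),int(q)] for r,q in m[:,3:]])
    k=m[(b>95)&(m[:,2]>.1)];s=k[:,:2]@e;t=k[:,:2]@f
    # axis: high points' lateral median, circle centre
    A=np.c_[2*t,2*k[:,2],np.ones(len(k))];sol=np.linalg.lstsq(A,t**2+k[:,2]**2,rcond=None)[0]
    print(yaw,c,len(k),"s",np.percentile(s,[3,50,97]).round(4),"t",np.percentile(t,[3,50,97]).round(4),"circ",sol[:2].round(4),np.sqrt(sol[2]+sol[0]**2+sol[1]**2).round(4))
    # lateral drift of axis along s: clamp etc. with all high pts
    z=np.sqrt(np.maximum(.024**2-(k[:,2]-.092)**2,0))
yaw=.325;e=np.array([np.cos(yaw),np.sin(yaw)]);f=np.array([-e[1],e[0]])
for c in("top","side"):
    d=np.load(c+"_d.npy");r0,r1,c0,c1=(190,285,190,285) if c=="top" else (170,275,165,275)
    p=np.array([px2w(c,(r,q),d=float(d[r,q])) for r in range(r0,r1) for q in range(c0,c1)])
    p=p[(abs(p[:,2]-.012)<.006)&(np.hypot(p[:,0]-.55,p[:,1]-.24)<.068)]
    for yaw in(.25,.285,.325,.36,.4):
        e=np.array([np.cos(yaw),np.sin(yaw)]);f=np.array([-e[1],e[0]]);s,t=p[:,:2]@e,p[:,:2]@f
        print(c,yaw,np.percentile(s,[1,99]).round(4),np.ptp(s).round(4),np.percentile(t,[1,99]).round(4),np.ptp(t).round(4))
print("centre .545,.240 ->",.545*np.cos(.325)+.24*np.sin(.325),-.545*np.sin(.325)+.24*np.cos(.325))
E
```

```text
['Unreachable', 'camera', 'camera_info', 'get_obs', 'job_done', 'search_frame', 'spot_point', 'tip_reach']
0.29 top 197 s [0.5825 0.5939 0.619 ] t [0.055  0.0752 0.0949] circ [0.0742 0.097 ] 0.0197
0.29 side 102 s [0.5828 0.5917 0.6015] t [0.0551 0.0701 0.0901] circ [0.0722 0.097 ] 0.0209
0.325 top 197 s [0.5853 0.5964 0.6213] t [0.0342 0.054  0.0741] circ [0.0534 0.0971] 0.0196
0.325 side 102 s [0.585  0.5937 0.6036] t [0.0345 0.0495 0.0694] circ [0.0515 0.0969] 0.021
0.36 top 197 s [0.5871 0.5979 0.6228] t [0.0132 0.0332 0.0534] circ [0.0325 0.0971] 0.0195
0.36 side 102 s [0.5867 0.5951 0.6047] t [0.0139 0.0288 0.0489] circ [0.0307 0.0968] 0.0211
top 0.25 [0.5499 0.6359] 0.0901 [0.0482 0.1485] 0.1047
top 0.285 [0.5538 0.6379] 0.0871 [0.0279 0.1269] 0.1023
top 0.325 [0.5575 0.6394] 0.084 [0.0044 0.1029] 0.1
top 0.36 [0.5587 0.6411] 0.085 [-0.0166  0.0821] 0.1009
top 0.4 [0.5587 0.6433] 0.0883 [-0.0413  0.0585] 0.1035
side 0.25 [0.5489 0.6367] 0.1174 [0.0447 0.1447] 0.1037
side 0.285 [0.5531 0.6389] 0.116 [0.0247 0.1239] 0.102
side 0.325 [0.5568 0.6403] 0.1143 [0.0013 0.1002] 0.1008
side 0.36 [0.558  0.6405] 0.1129 [-0.0197  0.0792] 0.1028
side 0.4 [0.5577 0.6402] 0.1111 [-0.0445  0.0562] 0.1056
centre .545,.240 -> 0.5931037545017548 0.05341288604749023
```

Emit:
arm_command(
  translation=[
    [0,0,-1],
    [0,0,-1],
    [0,0,-1],
    [0,0,-1],
    [0,0,-1],
  ],
  turn=[-0.12,-0.24,-0.36,-0.48,-0.6],
  hand=[1,1,1,1,1],
)

```text
clock: 1.42
eef_pos: [0.1567, 0.4749, 0.2554]
tool_rot: [-0.143, 0.99, 0.0, 0.0]
ft_force: [0.6, -0.1, -0.6]
grip_width: 0.0257
```

```bash
cat >> h.py <<'E'
import sys
yaw=.328;e=np.array([np.cos(yaw),np.sin(yaw)]);f=np.array([-e[1],e[0]])
C0=.594*np.array([np.cos(.325),np.sin(.325)])+.0525*np.array([-np.sin(.325),np.cos(.325)])
def rel():
    from scipy.spatial.transform import Rotation as R
    o=get_obs();d=o["eef_pos"][:2]-C0;x=R.from_quat(o["tool_rot"]).as_matrix()[:,0]
    print("t",round(o["clock"],2),"rel mm fwd(+toolx)",(-d@e*1e3).round(1),"left",(d@f*1e3).round(1),"tcp z",(o["eef_pos"][2]*1e3).round(1),"turn needed",(-((yaw+np.pi-np.arctan2(x[1],x[0])+np.pi)%(2*np.pi)-np.pi)).round(3),"F",np.round(o["ft_force"],2),"w",o["grip_width"])
    X=np.array([x[0],x[1]]);Y=np.array([-x[1],x[0]]);Y=R.from_quat(o["tool_rot"]).as_matrix()[:2,1];print("shift cm to collar:",(-d@X*100).round(2),(-d@Y*100).round(2))
E
python3 -c "
from h import *
print(tip_reach,C0);rel()"
```

```text
0.014 [0.54614082 0.23942108]
t 1.42 rel mm fwd(+toolx) 292.8 left 348.3 tcp z 255.4 turn needed -0.041 F [ 0.57 -0.13 -0.61] w 0.025746746211761023
shift cm to collar: -30.68 -33.61
```

Emit:
arm_command(
  translation=[
    [-2.5,-2.9,0],
    [-5,-5.8,0],
    [-7.5,-8.7,0],
    [-10,-11.6,0],
    [-12.5,-14.5,0],
  ],
  turn=[-0.04,-0.04,-0.04,-0.04,-0.04],
  hand=[1,1,1,1,1],
)

```text
clock: 1.83
eef_pos: [0.3182, 0.3692, 0.2554]
tool_rot: [-0.16, 0.987, 0.0, 0.0]
ft_force: [-0.2, 0.9, -0.8]
grip_width: 0.0001
```

```bash
python3 -c "
from h import *
rel()"
```

```text
t 1.83 rel mm fwd(+toolx) 174.0 left 196.3 tcp z 255.4 turn needed -0.006 F [-0.24  0.87 -0.81] w 0.00013853793369547488
shift cm to collar: -17.52 -19.52
```

Emit:
arm_command(
  translation=[
    [-2.5,-3.1,0],
    [-5,-6.2,0],
    [-7.5,-9.3,0],
    [-10,-12.4,0],
    [-12.5,-15.5,0],
  ],
  turn=[-0.006,-0.006,-0.006,-0.006,-0.006],
  hand=[1,1,1,1,1],
)

```text
clock: 2.25
eef_pos: [0.4861, 0.2612, 0.2555]
tool_rot: [-0.163, 0.987, 0.0, 0.0]
ft_force: [-0.7, 1.1, 0.5]
grip_width: -0.0001
```

Emit:
arm_command(
  translation=[
    [-2.3,-2.7,0],
    [-4.7,-5.4,0],
    [-4.7,-5.4,4],
    [-4.7,-5.4,8],
    [-4.7,-5.4,10.5],
  ],
  turn=[0,0,0,0,0],
  hand=[1,1,1,1,1],
)

```text
clock: 2.67
eef_pos: [0.5459, 0.2251, 0.1466]
tool_rot: [-0.162, 0.987, -0.0, -0.002]
ft_force: [-1.3, -0.2, -1.5]
grip_width: 0.0004
```

```bash
python3 - <<'E'
from h import *
rel()
P=np.zeros((560,800,3),np.uint8)
for i,(c,r,q) in enumerate((("side",140,180),("top",180,195))):
    p=camera(c)[0][...,::-1];P[:,400*i:400*i+400]=cv2.resize(p[r:r+112,q:q+80],(400,560),interpolation=cv2.INTER_CUBIC)
cv2.imwrite("pics/c2.png",P);rel()
E
```

```text
t 2.67 rel mm fwd(+toolx) 4.8 left -13.5 tcp z 146.6 turn needed -0.003 F [-1.25 -0.15 -1.52] w 0.0003929442399041215
shift cm to collar: -0.48 1.35
t 2.77 rel mm fwd(+toolx) 7.8 left -12.9 tcp z 144.6 turn needed -0.001 F [-0.26 -1.05  0.09] w -0.0002147500641755458
shift cm to collar: -0.78 1.29
```

View pics/c2.png

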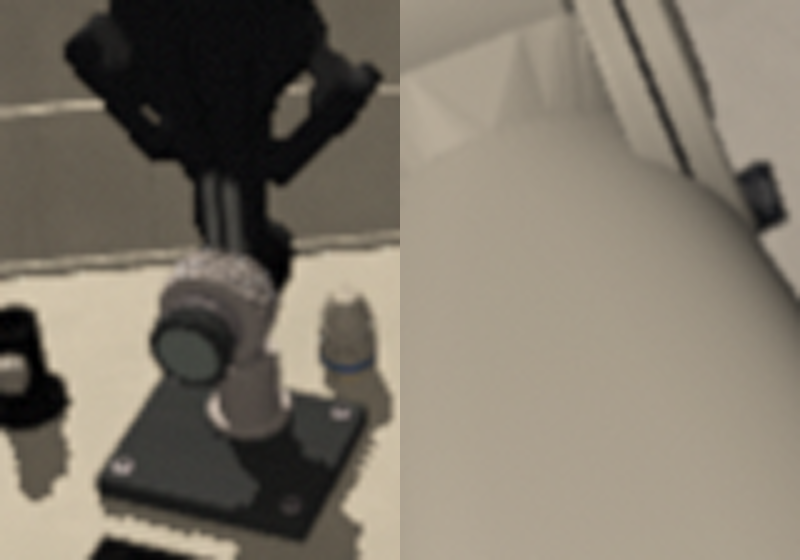

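Emit:
arm_command(
  translation=[
    [0,0,0],
    [0,0,0],
    [0,0,0],
  ],
  turn=[0,0,0],
  hand=[1,1,1],
)

```text
clock: 3.02
eef_pos: [0.5481, 0.2275, 0.1533]
tool_rot: [-0.163, 0.987, 0.001, 0.003]
ft_force: [-0.3, -0.5, 0.7]
grip_width: 0.0002
```

```bash
python3 -c "
from h import *
rel()
for i in range(3): camera('side');rel()"
```

```text
t 3.02 rel mm fwd(+toolx) 2.0 left -11.9 tcp z 153.3 turn needed -0.0 F [-0.27 -0.55  0.68] w 0.00019578989921053056
shift cm to collar: -0.2 1.19
t 3.07 rel mm fwd(+toolx) 2.2 left -11.9 tcp z 153.1 turn needed -0.0 F [ 0.72 -0.36 -0.32] w -6.820410162959944e-05
shift cm to collar: -0.21 1.19
t 3.12 rel mm fwd(+toolx) 2.4 left -11.9 tcp z 152.8 turn needed -0.0 F [-0.61  0.16  0.62] w 5.4346803534606296e-05
shift cm to collar: -0.24 1.19
t 3.17 rel mm fwd(+toolx) 2.7 left -12.0 tcp z 152.4 turn needed -0.0 F [ 0.43  0.58 -0.27] w -0.00019791512664089032
shift cm to collar: -0.27 1.2
```

Emit:
arm_command(
  translation=[
    [0,0,0.6],
    [0,0,1.1],
    [0,0,1.5],
    [0,0,1.8],
    [0,0,2.0],
  ],
  turn=[0,0,0,0,0],
  hand=[1,1,1,1,1],
)

```text
clock: 3.58
eef_pos: [0.5461, 0.2264, 0.1295]
tool_rot: [-0.163, 0.987, -0.0, -0.001]
ft_force: [-1.3, 1.0, 2.4]
grip_width: 0.0
```

```bash
python3 -c "
from h import *
rel()
for i in range(6): camera('side');rel()" | grep -v shift
```

```text
t 3.58 rel mm fwd(+toolx) 4.3 left -12.3 tcp z 129.5 turn needed -0.001 F [-1.34  1.02  2.43] w 1.9475902344258477e-06
t 3.63 rel mm fwd(+toolx) 4.4 left -12.3 tcp z 129.5 turn needed -0.001 F [-0.26 -0.92  2.88] w 0.00010586067111876491
t 3.68 rel mm fwd(+toolx) 4.2 left -12.3 tcp z 130.0 turn needed -0.001 F [-1.4   0.11  2.73] w 7.87941969985071e-05
t 3.73 rel mm fwd(+toolx) 4.2 left -12.3 tcp z 130.3 turn needed -0.001 F [-0.6  -0.4   1.11] w -0.0001542377326438237
t 3.78 rel mm fwd(+toolx) 4.0 left -12.3 tcp z 130.4 turn needed -0.001 F [-0.24 -0.98  0.33] w -5.76962869363005e-05
t 3.83 rel mm fwd(+toolx) 3.8 left -12.4 tcp z 130.4 turn needed -0.001 F [ 0.28 -0.72  1.38] w 0.00010644850365329443
t 3.88 rel mm fwd(+toolx) 3.7 left -12.3 tcp z 130.4 turn needed -0.001 F [-0.13  0.02  1.23] w 1.1417887628688822e-05
```

Emit:
arm_command(
  translation=[
    [0,0,0.35],
    [0,0.5,0.4],
    [0,1.1,0.4],
    [0,1.8,0.4],
    [0,2.5,0.4],
  ],
  turn=[0,0,0,0,0],
  hand=[1,1,1,1,1],
)

```text
clock: 4.3
eef_pos: [0.538, 0.2509, 0.1266]
tool_rot: [-0.163, 0.987, 0.0, -0.0]
ft_force: [-1.6, -1.1, 3.6]
grip_width: 0.0001
```

```bash
cat > look.py <<'E'
from h import *
n=sys.argv[1]
rel()
for i in range(2): p=camera('side')[0][...,::-1];rel()
cv2.imwrite(f"pics/{n}.png",p)
E
python3 look.py s1 | grep -v shift
```

```text
t 4.3 rel mm fwd(+toolx) 3.9 left 13.5 tcp z 126.6 turn needed -0.001 F [-1.64 -1.11  3.57] w 6.99113161803212e-05
t 4.35 rel mm fwd(+toolx) 3.9 left 15.2 tcp z 126.5 turn needed 0.001 F [-1.5  -0.34  3.45] w -5.995235154330419e-05
t 4.4 rel mm fwd(+toolx) 3.9 left 14.9 tcp z 126.4 turn needed 0.002 F [-3.71  1.13  3.51] w -7.48109127433903e-05
```

Emit:
arm_command(
  translation=[
    [0,0,-1.0],
    [0,-1.0,-1.4],
    [0,-2.0,-1.4],
    [0,-2.8,-1.4],
    [0,-2.8,-1.4],
  ],
  turn=[0,0,0,0,0],
  hand=[1,1,1,1,1],
)

```text
clock: 4.82
eef_pos: [0.5482, 0.2212, 0.1401]
tool_rot: [-0.161, 0.987, -0.0, -0.0]
ft_force: [-0.1, -0.6, -0.2]
grip_width: 0.0001
```

```bash
python3 look.py s2 | grep -v shift;python3 -c "
import cv2,numpy as np
a=cv2.imread('pics/c2.png')[200:420,100:320];b=cv2.resize(cv2.imread('pics/s2.png')[180:224,200:244],(400,400),interpolation=2)
a=cv2.resize(a,(400,400));cv2.imwrite('pics/c3.png',np.hstack([a,b]))"
```

```text
t 4.82 rel mm fwd(+toolx) 4.0 left -17.9 tcp z 140.1 turn needed -0.004 F [-0.1  -0.56 -0.24] w 0.00013262484461997278
t 4.87 rel mm fwd(+toolx) 4.0 left -17.1 tcp z 140.0 turn needed -0.004 F [-0.33  0.14  0.2 ] w -0.0002323748139943221
t 4.92 rel mm fwd(+toolx) 4.1 left -16.4 tcp z 139.9 turn needed -0.003 F [ 0.11  0.15 -0.01] w 0.00013159444858061055
```

View pics/c3.png

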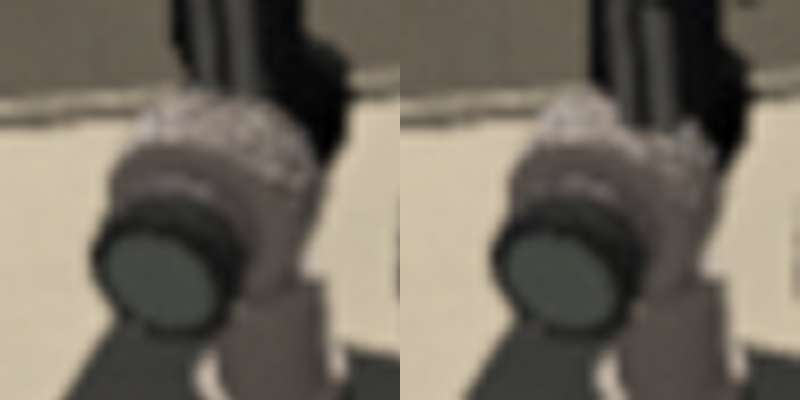

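Emit:
arm_command(
  translation=[
    [0,0,0.8],
    [0,0,1.4],
    [0,0.8,1.4],
    [0,1.8,1.4],
    [0,2.8,1.4],
  ],
  turn=[0,0,0,0,0],
  hand=[1,1,1,1,1],
)

```text
clock: 5.33
eef_pos: [0.5381, 0.2512, 0.1267]
tool_rot: [-0.163, 0.987, 0.0, 0.0]
ft_force: [-0.7, 0.1, 2.8]
grip_width: -0.0003
```

Emit:
arm_command(
  translation=[
    [0,0,-1.0],
    [0,-1.0,-1.4],
    [0,-2.0,-1.4],
    [0,-2.8,-1.4],
    [0,-2.8,-1.4],
  ],
  turn=[0,0,0,0,0],
  hand=[1,1,1,1,1],
)

```text
clock: 5.75
eef_pos: [0.5478, 0.2214, 0.1401]
tool_rot: [-0.162, 0.987, -0.0, -0.0]
ft_force: [-0.2, 0.4, 0.1]
grip_width: -0.0
```

Emit:
arm_command(
  translation=[
    [0,0,0.8],
    [0,0,1.4],
    [0,0.8,1.4],
    [0,1.8,1.4],
    [0,2.8,1.4],
  ],
  turn=[0,0,0,0,0],
  hand=[1,1,1,1,1],
)

```text
clock: 6.17
eef_pos: [0.538, 0.251, 0.1265]
tool_rot: [-0.163, 0.987, 0.0, -0.0]
ft_force: [-0.4, -0.3, 3.5]
grip_width: 0.0002
```

Emit:
arm_command(
  translation=[
    [0,0,-1.0],
    [0,-1.0,-1.4],
    [0,-2.0,-1.4],
    [0,-2.8,-1.4],
    [0,-2.8,-1.4],
  ],
  turn=[0,0,0,0,0],
  hand=[1,1,1,1,1],
)

```text
clock: 6.58
eef_pos: [0.5479, 0.2214, 0.1401]
tool_rot: [-0.162, 0.987, -0.0, -0.0]
ft_force: [-0.4, -0.3, -0.0]
grip_width: 0.0001
```

```bash
python3 look.py s3 | grep -v shift;python3 -c "
import cv2,numpy as np
g=lambda n:cv2.imread(f'pics/{n}.png')[180:224,200:244].mean(2).astype(int)
a=g('s3');b=g('side0')
print('\n'.join(' '.join('%3d'%v for v in r) for r in a[4:36,4:40]))"
```

```text
t 6.58 rel mm fwd(+toolx) 4.2 left -17.6 tcp z 140.1 turn needed -0.004 F [-0.36 -0.34 -0.02] w 9.885206149320386e-05
t 6.63 rel mm fwd(+toolx) 4.2 left -16.9 tcp z 140.0 turn needed -0.003 F [-0.09 -0.43 -0.56] w 0.0001882323055865076
t 6.68 rel mm fwd(+toolx) 4.2 left -16.4 tcp z 140.0 turn needed -0.003 F [0.05 0.16 0.61] w 4.015929503890935e-05
 91  92  92  92  93  93  91  89  92  92  93  91  94  94  95  94  71  20  33  58  57  31  41  67  65  43  18  12  12  11  14  39  77  92  94  93
 92  91  92  91  92  91  89  89  93  94  92  92  94  93  94  93  71  18  29  57  60  36  41  68  64  46  20  12  12  12   8  20  43  74  92  92
 93  91  92  92  91  91  91  92  92  93  91  92  93  94  94  93  69  19  25  54  62  40  38  64  65  48  22  12  13  10  11  15  22  41  73  91
 92  91  91  91  93  93  90  90  92  91  92  92  92  93  93  92  70  17  26  52  62  40  33  59  65  49  24  13  11  12  10  13  19  25  63  96
 90  90  90  90  91  91  89  88  90  91  92  91  92  93  93  93  72  18  21  48  65  47  31  55  66  50  26  13  13  11  12  12  14  27  83 128
 91  91  92  95  95  94  96  
[... 3158 characters left out ...]
 178 129  60  57  67  67  68  69  67  67  67  69  68  62  44  25  20  42  69  78  74  68  62  64  72  79 112 163 184 184 184
188 188 188 189 190 190 166  99  51  60  68  68  67  67  68  67  68  68  66  49  25  28  50  70  74  72  68  69  72  71  72 108 163 184 183 183
190 190 188 189 190 191 184 147  73  48  61  68  67  68  68  69  68  68  65  48  27  52  77  76  74  73  72  74  75  72  68  98 156 184 185 183
189 189 188 188 189 191 192 172 107  48  48  61  66  68  69  69  68  66  59  38  30  59  83  79  78  77  75  74  73  70  64  90 150 185 185 185
188 188 188 188 189 192 192 169 102  57  55  55  51  54  60  62  58  53  42  28  35  60  77  78  78  78  77  75  72  69  63  89 151 185 188 186
```

```bash
cat >> h.py <<'E'
def prof(img,cam,adv=.001,off=(0,0),dz=0.0):
    """brightness vs angle phi from top toward mount +y (stripe angle), for face and rim"""
    g=img.mean(2).astype(np.float32);ph=np.radians(np.arange(-110,91,5));out={}
    for nm,rs,ss in(("face",np.linspace(.0195,.0225,4),[-.0112]),("rim",[.024],np.linspace(-.008,.008,5))):
        v=[]
        for r in rs:
            for s in ss:
                P=np.array([np.r_[C0+e*(s-adv)+f*(r*np.sin(a)),.092+dz+r*np.cos(a)] for a in ph])
                q=w2px(cam,P).astype(np.float32)
                v.append(cv2.remap(g,q[:,1:2]+off[1],q[:,:1]+off[0],cv2.INTER_LINEAR)[:,0])
        out[nm]=np.mean(v,0)
    return np.degrees(ph).round(),out
def showprof(img,cam,**k):
    ph,o=prof(img,cam,**k)
    print(cam);print("phi ",' '.join('%4d'%v for v in ph))
    for n in o: print(n,' '.join('%4d'%v for v in o[n]))
E
python3 - <<'E'
from h import *
for n in("side0","s3"): showprof(cv2.imread(f"pics/{n}.png"),"side")
# registration: predicted lens front (ring) centre and collar rear
P=np.r_[C0-e*.034,.092];print("front ring face centre px",w2px("side",P),"rim top",w2px("side",np.r_[C0,.116]))
E
```

```text
side
phi  -110 -105 -100  -95  -90  -85  -80  -75  -70  -65  -60  -55  -50  -45  -40  -35  -30  -25  -20  -15  -10   -5    0    5   10   15   20   25   30   35   40   45   50   55   60   65   70   75   80   85   90
face   68   69   70   71   71   71   71   71   70   69   68   67   66   66   66   65   66   68   68   68   68   68   69   70   70   70   70   71   71   73   75   75   80   83   89   99  111  118  122  110   91
rim   94   95   91   83   74   67   64   65   72   77   77   79   89   96   97   99  101  108  110  111  115  115  116  117  123  128  131  135  135  136  140  141  144  148  147  146  140  131  120  108  101
side
phi  -110 -105 -100  -95  -90  -85  -80  -75  -70  -65  -60  -55  -50  -45  -40  -35  -30  -25  -20  -15  -10   -5    0    5   10   15   20   25   30   35   40   45   50   55   60   65   70   75   80   85   90
face   76   77   77   77   77   77   77   77   77   75   75   76   74   60   35   25   38   61   73   76   75   74   74   75   75   76   76   76   76   79   80   81   85   88   94  100  107  114  123  120  106
rim  100  101   96   88   80   76   76   77   77   81   84   87   89   67   32   29   58   85   85   83   94  106  121  133  137  137  136  133  134  140  147  150  152  154  155  154  149  138  125  111  103
front ring face centre px [[211.62199182 216.29084303]] rim top [[192.89406788 221.96665924]]
```

Emit:
arm_command(
  translation=[
    [0,0,0.8],
    [0,0,1.4],
    [0,0.8,1.4],
    [0,1.8,1.4],
    [0,2.8,1.4],
  ],
  turn=[0,0,0,0,0],
  hand=[1,1,1,1,1],
)

```text
clock: 7.1
eef_pos: [0.5381, 0.2512, 0.1267]
tool_rot: [-0.163, 0.987, 0.0, 0.0]
ft_force: [-0.2, -1.4, 3.9]
grip_width: 0.0002
```

Emit:
arm_command(
  translation=[
    [0,0,-1.0],
    [0,-1.0,-1.4],
    [0,-2.0,-1.4],
    [0,-2.8,-1.4],
    [0,-2.8,-1.4],
  ],
  turn=[0,0,0,0,0],
  hand=[1,1,1,1,1],
)

```text
clock: 7.52
eef_pos: [0.5479, 0.2214, 0.1401]
tool_rot: [-0.162, 0.987, -0.0, -0.0]
ft_force: [-0.4, 0.1, -0.0]
grip_width: -0.0001
```

```bash
python3 look.py s4 | grep -v shift;python3 -c "
from h import *
showprof(cv2.imread('pics/s4.png'),'side')"
```

```text
t 7.52 rel mm fwd(+toolx) 4.2 left -17.6 tcp z 140.1 turn needed -0.004 F [-0.37  0.07 -0.03] w -9.781702167924407e-05
t 7.57 rel mm fwd(+toolx) 4.2 left -16.9 tcp z 140.0 turn needed -0.003 F [-0.59 -0.53 -0.48] w 0.0002555001233650523
t 7.62 rel mm fwd(+toolx) 4.2 left -16.4 tcp z 139.9 turn needed -0.003 F [-0.75 -0.02  0.42] w -0.00016769141668337935
side
phi  -110 -105 -100  -95  -90  -85  -80  -75  -70  -65  -60  -55  -50  -45  -40  -35  -30  -25  -20  -15  -10   -5    0    5   10   15   20   25   30   35   40   45   50   55   60   65   70   75   80   85   90
face   76   76   77   78   77   77   77   78   77   76   75   75   76   76   76   75   74   75   74   74   74   75   76   77   77   70   55   36   27   35   55   71   80   84   88   90   93   99  108  109  101
rim  103  104   98   88   79   74   72   72   73   80   84   84   89   94   93   95   99   99   90   87   97  116  133  138  132  129  127  113   86   66   62   73   86  100  107  112  108  101   94   89   89
```

Emit:
arm_command(
  translation=[
    [0,0,0.8],
    [0,0,1.4],
    [0,0.8,1.4],
    [0,1.8,1.4],
    [0,2.8,1.4],
  ],
  turn=[0,0,0,0,0],
  hand=[1,1,1,1,1],
)

```text
clock: 8.03
eef_pos: [0.5381, 0.2511, 0.1267]
tool_rot: [-0.163, 0.987, 0.0, 0.0]
ft_force: [0.1, -1.2, 3.4]
grip_width: -0.0001
```

Emit:
arm_command(
  translation=[
    [0,0,-1.0],
    [0,-1.0,-1.4],
    [0,-2.0,-1.4],
    [0,-2.8,-1.4],
    [0,-2.8,-1.4],
  ],
  turn=[0,0,0,0,0],
  hand=[1,1,1,1,1],
)

```text
clock: 8.45
eef_pos: [0.5479, 0.2214, 0.1401]
tool_rot: [-0.162, 0.987, -0.0, -0.0]
ft_force: [0.2, 0.1, 0.5]
grip_width: 0.0001
```

Emit:
arm_command(
  translation=[
    [0,0,0.8],
    [0,0,1.4],
    [0,0.8,1.4],
    [0,1.8,1.4],
    [0,2.8,1.4],
  ],
  turn=[0,0,0,0,0],
  hand=[1,1,1,1,1],
)

```text
clock: 8.87
eef_pos: [0.5381, 0.2509, 0.1265]
tool_rot: [-0.163, 0.987, 0.0, -0.0]
ft_force: [-0.4, -0.8, 3.1]
grip_width: -0.0002
```

Emit:
arm_command(
  translation=[
    [0,0,-1.0],
    [0,-1.0,-1.4],
    [0,-2.0,-1.4],
    [0,-2.8,-1.4],
    [0,-2.8,-1.4],
  ],
  turn=[0,0,0,0,0],
  hand=[1,1,1,1,1],
)

```text
clock: 9.28
eef_pos: [0.5479, 0.2214, 0.1401]
tool_rot: [-0.162, 0.987, -0.0, -0.0]
ft_force: [-0.6, -0.1, 0.1]
grip_width: 0.0003
```

Emit:
arm_command(
  translation=[
    [0,0,0.8],
    [0,0,1.4],
    [0,0.8,1.4],
    [0,1.8,1.4],
    [0,2.8,1.4],
  ],
  turn=[0,0,0,0,0],
  hand=[1,1,1,1,1],
)

```text
clock: 9.7
eef_pos: [0.5381, 0.2509, 0.1265]
tool_rot: [-0.163, 0.987, 0.0, -0.0]
ft_force: [-0.0, -1.4, 3.2]
grip_width: -0.0001
```

Emit:
arm_command(
  translation=[
    [0,0,-1.0],
    [0,-1.0,-1.4],
    [0,-2.0,-1.4],
    [0,-2.8,-1.4],
    [0,-2.8,-1.4],
  ],
  turn=[0,0,0,0,0],
  hand=[1,1,1,1,1],
)

```text
clock: 10.12
eef_pos: [0.5479, 0.2214, 0.1401]
tool_rot: [-0.162, 0.987, -0.0, -0.0]
ft_force: [-0.9, 1.3, 1.0]
grip_width: 0.0
```

```bash
python3 look.py s5 | grep -v shift;python3 -c "
from h import *
showprof(cv2.imread('pics/s5.png'),'side',adv=.002)"
```

```text
t 10.12 rel mm fwd(+toolx) 4.2 left -17.6 tcp z 140.1 turn needed -0.004 F [-0.85  1.32  1.  ] w 2.736742463868358e-05
t 10.17 rel mm fwd(+toolx) 4.2 left -16.9 tcp z 140.0 turn needed -0.003 F [-0.52  0.72 -0.22] w 6.692274884174638e-05
t 10.22 rel mm fwd(+toolx) 4.2 left -16.4 tcp z 139.9 turn needed -0.003 F [ 0.12 -0.78  0.37] w 0.00018759329686295236
side
phi  -110 -105 -100  -95  -90  -85  -80  -75  -70  -65  -60  -55  -50  -45  -40  -35  -30  -25  -20  -15  -10   -5    0    5   10   15   20   25   30   35   40   45   50   55   60   65   70   75   80   85   90
face   76   70   58   37   25   25   47   66   77   76   76   75   74   73   74   73   73   73   74   74   75   75   75   75   77   75   76   76   77   78   80   82   85   88   95  101  105  110  114  115  101
rim   81   74   62   50   46   53   65   74   79   83   86   92   97  104  107   99   99  100   98   96  103  114  127  131  128  128  133  137  143  151  154  154  155  154  155  152  148  137  123  109   99
```

Emit:
arm_command(
  translation=[
    [0,0,0.8],
    [0,0,1.4],
    [0,0.8,1.4],
    [0,1.5,1.4],
    [0,2.2,1.4],
  ],
  turn=[0,0,0,0,0],
  hand=[1,1,1,1,1],
)

```text
clock: 10.63
eef_pos: [0.5402, 0.2453, 0.1267]
tool_rot: [-0.163, 0.987, 0.0, 0.0]
ft_force: [0.1, -1.2, 4.6]
grip_width: -0.0001
```

Emit:
arm_command(
  translation=[
    [0,0,-1.0],
    [0,-1.0,-1.4],
    [0,-2.0,-1.4],
    [0,-2.2,-1.4],
    [0,-2.2,-1.4],
  ],
  turn=[0,0,0,0,0],
  hand=[1,1,1,1,1],
)

```text
clock: 11.05
eef_pos: [0.5475, 0.2223, 0.14]
tool_rot: [-0.162, 0.987, -0.0, -0.0]
ft_force: [0.5, -0.3, -0.2]
grip_width: 0.0
```

```bash
python3 look.py s6 | grep -v shift;python3 -c "
from h import *
for dz in (0,-.002): showprof(cv2.imread('pics/s6.png'),'side',adv=.0025,dz=dz)"
```

```text
t 11.05 rel mm fwd(+toolx) 4.2 left -16.7 tcp z 140.0 turn needed -0.003 F [ 0.53 -0.29 -0.24] w 7.517342824900688e-06
t 11.1 rel mm fwd(+toolx) 4.3 left -16.2 tcp z 139.9 turn needed -0.002 F [ 0.27 -0.35 -0.38] w -4.1838237956677784e-06
t 11.15 rel mm fwd(+toolx) 4.3 left -15.9 tcp z 139.9 turn needed -0.002 F [ 0.57 -0.08 -0.03] w -0.000433642497865381
side
phi  -110 -105 -100  -95  -90  -85  -80  -75  -70  -65  -60  -55  -50  -45  -40  -35  -30  -25  -20  -15  -10   -5    0    5   10   15   20   25   30   35   40   45   50   55   60   65   70   75   80   85   90
face   77   77   77   77   77   77   77   76   76   75   75   77   68   48   31   33   51   68   75   76   76   76   75   74   75   75   76   76   76   76   79   81   82   86   94  101  107  115  119  119  105
rim   99  100   95   87   77   72   71   73   77   85   89   90   88   61   27   35   69   96  100   90   96  114  126  135  142  143  140  140  142  145  148  151  155  155  156  153  146  135  120  109  101
side
phi  -110 -105 -100  -95  -90  -85  -80  -75  -70  -65  -60  -55  -50  -45  -40  -35  -30  -25  -20  -15  -10   -5    0    5   10   15   20   25   30   35   40   45   50   55   60   65   70   75   80   85   90
face   75   76   76   77   77   77   77   76   75   74   73   73   73   62   47   41   48   59   69   73   74   73   72   71   71   72   73   74   75   75   76   76   76   80   87   94  103  109  110  100   82
rim  106  108  107   99   88   76   71   71   74   81   87   89   90   77   40   24   51   88  102   97   97  107  121  129  134  136  134  132  131  130  134  136  138  138  135  131  122  112  104  100   96
```

Emit:
arm_command(
  translation=[
    [0,0.5,0.7],
    [0,0.5,1.4],
    [0,0.9,1.4],
    [0,1.4,1.4],
    [0,1.8,1.4],
  ],
  turn=[0,0,0,0,0],
  hand=[1,1,1,1,1],
)

```text
clock: 11.57
eef_pos: [0.5418, 0.2413, 0.1268]
tool_rot: [-0.163, 0.987, -0.0, 0.0]
ft_force: [1.3, -1.2, 4.5]
grip_width: -0.0002
```

Emit:
arm_command(
  translation=[
    [0,0,0],
    [0,0,-1.0],
    [0,-1.0,-1.4],
    [0,-1.8,-1.4],
    [0,-1.8,-1.4],
  ],
  turn=[0,0,0,0,0],
  hand=[1,1,1,1,1],
)

```text
clock: 11.98
eef_pos: [0.5478, 0.2219, 0.1404]
tool_rot: [-0.162, 0.987, -0.0, -0.0]
ft_force: [0.9, 0.2, 0.1]
grip_width: -0.0002
```

```bash
python3 look.py s7 | grep -v shift;python3 -c "
from h import *
for dz in (0,-.001): showprof(cv2.imread('pics/s7.png'),'side',adv=.0025,dz=dz)"
```

```text
t 11.98 rel mm fwd(+toolx) 4.1 left -17.1 tcp z 140.4 turn needed -0.003 F [0.95 0.18 0.15] w -0.00022878466743931093
t 12.03 rel mm fwd(+toolx) 4.3 left -16.6 tcp z 140.1 turn needed -0.003 F [ 0.89 -0.05 -0.5 ] w 0.0003437745384240077
t 12.08 rel mm fwd(+toolx) 4.3 left -16.2 tcp z 139.9 turn needed -0.002 F [-0.23 -0.42 -0.05] w -3.510725298523818e-05
side
phi  -110 -105 -100  -95  -90  -85  -80  -75  -70  -65  -60  -55  -50  -45  -40  -35  -30  -25  -20  -15  -10   -5    0    5   10   15   20   25   30   35   40   45   50   55   60   65   70   75   80   85   90
face   79   78   78   78   77   77   77   76   75   74   74   75   74   74   75   74   75   71   61   41   27   32   51   69   77   78   78   79   78   77   78   82   86   89   95  103  110  116  114  107   92
rim   97   96   92   86   81   79   77   74   73   77   84   97  105  107  103   97  102  101   97   79   50   41   74  117  132  135  136  137  140  145  148  151  154  155  156  151  146  138  124  113  101
side
phi  -110 -105 -100  -95  -90  -85  -80  -75  -70  -65  -60  -55  -50  -45  -40  -35  -30  -25  -20  -15  -10   -5    0    5   10   15   20   25   30   35   40   45   50   55   60   65   70   75   80   85   90
face   78   78   78   78   78   77   77   76   75   74   73   73   74   73   73   72   73   70   63   47   36   37   51   68   74   76   76   76   76   74   76   78   81   85   91   99  107  111  108   98   83
rim  101  102   99   90   83   80   77   75   74   76   81   92  102  106  103   98  101  103   98   88   57   38   61  109  130  133  133  134  136  138  142  147  147  149  146  143  135  127  114  105   98
```

Emit:
arm_command(
  translation=[
    [0,1.0,0],
    [0,1.5,0.6],
    [0,1.5,1.0],
    [0,1.5,1.4],
    [0,1.5,1.4],
  ],
  turn=[0,0,0,0,0],
  hand=[1,1,1,1,1],
)

```text
clock: 12.5
eef_pos: [0.5424, 0.2388, 0.1258]
tool_rot: [-0.163, 0.987, 0.0, 0.0]
ft_force: [-0.6, 0.9, 4.4]
grip_width: -0.0003
```

Emit:
arm_command(
  translation=[
    [0,0.15,0],
    [0,0.3,0],
    [0,0.3,0],
    [0,0.3,-1],
    [0,0.3,-3],
  ],
  turn=[0,0,0,0,0],
  hand=[1,1,1,1,1],
)

```text
clock: 12.92
eef_pos: [0.5395, 0.2398, 0.1538]
tool_rot: [-0.163, 0.987, -0.001, -0.003]
ft_force: [0.4, 0.4, 0.2]
grip_width: 0.0001
```

Emit:
arm_command(
  translation=[
    [1,0,-3],
    [4,0,-5],
    [8,0,-7],
    [12,0,-8],
    [16,0,-8],
  ],
  turn=[0,0,0,0,0],
  hand=[1,1,1,1,1],
)

```text
clock: 13.33
eef_pos: [0.3907, 0.1897, 0.2387]
tool_rot: [-0.163, 0.987, 0.001, 0.002]
ft_force: [-0.4, 0.4, 1.3]
grip_width: -0.0002
```

```bash
python3 look.py s8 | grep -v shift;python3 -c "
from h import *
p=camera('top')[0][...,::-1];cv2.imwrite('pics/t8.png',p)
q=cv2.imread('pics/s8.png')
for dz in (0,-.001): showprof(q,'side',adv=.003,dz=dz)
showprof(p,'top',adv=.003)
print(w2px('top',np.r_[C0,.116]),w2px('side',np.r_[C0,.116]))
cv2.imwrite('pics/c8.png',np.hstack([cv2.resize(q[175:235,190:250],(400,400),interpolation=2),cv2.resize(p[205:265,210:270],(400,400),interpolation=2)]))"
```

```text
t 13.33 rel mm fwd(+toolx) 163.1 left 3.0 tcp z 238.7 turn needed -0.001 F [-0.41  0.41  1.33] w -0.0002310548382737204
t 13.38 rel mm fwd(+toolx) 175.5 left 2.1 tcp z 235.3 turn needed -0.0 F [-10.58  -4.65  -3.7 ] w -0.00047457856494885253
t 13.43 rel mm fwd(+toolx) 171.2 left 2.3 tcp z 235.5 turn needed -0.0 F [ 0.1  -0.23  0.37] w 6.101168175366199e-05
side
phi  -110 -105 -100  -95  -90  -85  -80  -75  -70  -65  -60  -55  -50  -45  -40  -35  -30  -25  -20  -15  -10   -5    0    5   10   15   20   25   30   35   40   45   50   55   60   65   70   75   80   85   90
face   78   79   78   78   78   78   77   76   75   74   73   74   73   73   74   73   74   75   69   51   28   32   52   70   77   78   78   79   79   78   78   83   86   92  101  111  117  121  120  115  101
rim   98   99   95   88   80   74   71   70   71   75   82   88   94  101  105  110  120  122  118  102   59   28   56  111  134  135  133  132  134  136  141  148  154  158  160  157  150  142  130  118  105
side
phi  -110 -105 -100  -95  -90  -85  -80  -75  -70  -65  -60  -55  -50  -45  -40  -35  -30  -25  -20  -
[... 519 characters left out ...]
09  102
top
phi  -110 -105 -100  -95  -90  -85  -80  -75  -70  -65  -60  -55  -50  -45  -40  -35  -30  -25  -20  -15  -10   -5    0    5   10   15   20   25   30   35   40   45   50   55   60   65   70   75   80   85   90
face   40   40   41   41   42   43   44   45   48   50   52   53   54   53   52   53   56   59   60   59   57   60   62   69   71   70   65   62   62   66   67   63   62   62   61   59   58   58   58   58   58
rim   69   64   60   59   60   63   68   75   82   89   93   94   94   97  106  115  119  123  128  120   85   44   56  104  132  136  135  136  138  137  138  139  137  134  135  135  132  128  124  122  123
[[232.23977573 239.03983119]] [[192.89406788 221.96665924]]
```

View pics/c8.png

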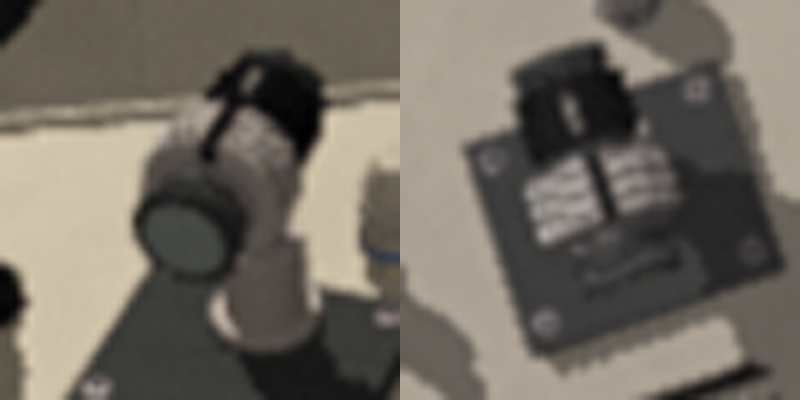

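```bash
python3 - <<'E'
from h import *
g=cv2.imread('pics/t8.png').mean(2).astype(np.float32)
t=np.arange(-36,37,1.5)
for s in(-.006,-.002,.002,.006,.02,.026):
    q=w2px('top',np.array([np.r_[C0+e*(s-.003)+f*(x/1e3),.092] for x in t])).astype(np.float32)
    v=cv2.remap(g,q[:,1:2],q[:,:1],cv2.INTER_LINEAR)[:,0]
    if s==-.006: print('t    ',' '.join('%4.0f'%x for x in t))
    print('%5.3f'%s,' '.join('%4d'%x for x in v))
# subpixel stripe angle
ph=np.radians(np.arange(-30,25,1))
for cam,n in(('top','t8'),('side','s8')):
    g=cv2.imread(f'pics/{n}.png').mean(2).astype(np.float32)
    for off in(-.0015,0,.0015):
        r=[]
        for s in(-.006,-.003,0,.003,.006):
            q=w2px(cam,np.array([np.r_[C0+e*(s-.003)+f*(off+.024*np.sin(a)),.092+.024*np.cos(a)] for a in ph])).astype(np.float32)
            v=cv2.remap(g,q[:,1:2],q[:,:1],cv2.INTER_LINEAR)[:,0];w=np.maximum(85-v,0);r.append(np.degrees((w*ph).sum()/w.sum()))
        print(cam,off,np.round(r,1))
E
```

```text
t      -36  -34  -33  -32  -30  -28  -27  -26  -24  -22  -21  -20  -18  -16  -15  -14  -12  -10   -9   -8   -6   -4   -3   -2    0    2    3    4    6    8    9   10   12   14   15   16   18   20   21   22   24   26   27   28   30   32   33   34   36
-0.006   38   37   38   38   38   39   40   47   59   75   79   83   85   81   79   82   84   85   87   89   88   80   68   51   47   48   65   78   88   88   88   90   95  100  102  106  111  116  120  126  119  100   73   63   60   61   61   60   59
-0.002   50   46   43   40   39   36   37   43   56   74   86   90   90   92  102  112  123  124  125  128  128  121   91   59   33   52   81  115  128  129  121  123  131  136  138  142  146  147  146  151  146  112   81   58   59   60   61   60   60
0.002   63   62   55   48   42   38   39   48   66   89   98  101  100  105  114  126  124  120  120  127  136  125   98   60   45   54   90  125  151  157  156  155  156  157  149  142  137  135  133  133  125  101   71   62   59   61   62   61   60
0.006   61   60   60   58   56   52   47   51   61   80   89   88   85   85   97  109  119  12
[... 181 characters left out ...]
0   60   61   61   61   60   70   84  104   94   66   42   32   30   33   38   45   50   53   50   47   46   49   53   59   63   64   56   50   47   46   42   35   37   43   52   58   61   61   62   62   64   66   70   69   66
0.026   83   70   62   61   61   61   61   62   62   61   59   48   35   19   16   16   16   17   19   20   21   22   25   31   48   60   64   45   33   26   26   27   26   25   24   24   26   32   45   55   61   64   69   78   81   83   89   95   96
top -0.0015 [ 0.  -0.2  0.3  0.   0.2]
top 0 [-3.5 -3.8 -3.3 -3.5 -3.4]
top 0.0015 [-7.1 -7.4 -6.9 -7.1 -7. ]
side -0.0015 [-1.7 -1.2 -1.5 -1.4 -1.2]
side 0 [-5.3 -4.8 -5.  -4.9 -4.8]
side 0.0015 [-8.9 -8.2 -8.3 -8.3 -8.2]
```

Emit:
arm_command(
  translation=[
    [-4,0,0],
    [-8,0,2],
    [-12,-0.3,5],
    [-16,-0.3,8],
    [-16,-0.3,8],
  ],
  turn=[0,0,0,0,0],
  hand=[1,1,1,1,1],
)

```text
clock: 13.9
eef_pos: [0.5466, 0.2389, 0.1522]
tool_rot: [-0.163, 0.987, -0.0, -0.001]
ft_force: [-0.2, 0.3, -0.0]
grip_width: 0.0002
```

Emit:
arm_command(
  translation=[
    [0,0,0],
    [0,0,0],
    [0,0,0.8],
    [0,0,1.4],
    [0,0,1.4],
  ],
  turn=[0,0,0,0,0],
  hand=[1,1,1,1,1],
)

```text
clock: 14.32
eef_pos: [0.5422, 0.2378, 0.1419]
tool_rot: [-0.163, 0.987, -0.0, -0.001]
ft_force: [0.1, -0.2, -0.1]
grip_width: 0.0002
```

```bash
python3 look.py s9
```

```text
t 14.32 rel mm fwd(+toolx) 4.2 left -0.2 tcp z 141.9 turn needed -0.001 F [ 0.09 -0.19 -0.07] w 0.00015437581221546247
shift cm to collar: -0.42 0.02
t 14.37 rel mm fwd(+toolx) 4.0 left -0.2 tcp z 142.5 turn needed -0.001 F [0.73 0.13 0.42] w -1.4313288533217592e-05
shift cm to collar: -0.4 0.02
t 14.42 rel mm fwd(+toolx) 3.6 left -0.2 tcp z 142.9 turn needed -0.001 F [-0.36  0.21  0.33] w -0.00018377892668163196
shift cm to collar: -0.36 0.02
```

Emit:
arm_command(
  translation=[
    [0,-0.4,0],
    [0,-0.8,0.4],
    [0,-0.8,0.9],
    [0,-0.8,1.3],
    [0,-0.8,1.6],
  ],
  turn=[0,0,0,0,0],
  hand=[1,1,1,1,1],
)

```text
clock: 14.83
eef_pos: [0.5463, 0.2303, 0.1263]
tool_rot: [-0.163, 0.987, -0.0, 0.0]
ft_force: [-0.8, -1.1, 4.8]
grip_width: 0.0
```

```bash
python3 look.py s9|grep -v shift
```

```text
t 14.83 rel mm fwd(+toolx) 2.8 left -8.7 tcp z 126.3 turn needed -0.001 F [-0.81 -1.15  4.79] w 3.6808462645986744e-05
t 14.88 rel mm fwd(+toolx) 3.0 left -8.7 tcp z 125.9 turn needed -0.001 F [ 0.47 -1.15  4.16] w -0.00010638392858075282
t 14.93 rel mm fwd(+toolx) 2.9 left -8.6 tcp z 126.3 turn needed -0.001 F [-0.3  -1.78  4.51] w -4.950579420643427e-05
```

Emit:
arm_command(
  translation=[
    [0,0.1,0],
    [0,0.2,0],
    [0,0.28,0],
    [0,0.28,0],
    [0,0.28,0],
  ],
  turn=[0,0,0,0,0],
  hand=[1,1,1,1,1],
)

```text
clock: 15.35
eef_pos: [0.545, 0.2335, 0.1265]
tool_rot: [-0.163, 0.987, 0.0, 0.0]
ft_force: [-0.2, -0.4, 4.2]
grip_width: -0.0003
```

```bash
python3 look.py s10|grep -v shift;python3 -c "
from h import *
for n in ('s9','s10'): showprof(cv2.imread(f'pics/{n}.png'),'side',adv=.003,dz=-.004)"
```

```text
t 15.35 rel mm fwd(+toolx) 3.0 left -5.3 tcp z 126.5 turn needed -0.001 F [-0.24 -0.38  4.22] w -0.0003305229034056132
t 15.4 rel mm fwd(+toolx) 2.9 left -5.3 tcp z 126.5 turn needed -0.001 F [-0.04 -1.28  4.54] w -6.399863420113302e-05
t 15.45 rel mm fwd(+toolx) 2.9 left -5.3 tcp z 126.4 turn needed -0.001 F [ 0.62 -1.55  4.58] w -6.0401550542211225e-05
side
phi  -110 -105 -100  -95  -90  -85  -80  -75  -70  -65  -60  -55  -50  -45  -40  -35  -30  -25  -20  -15  -10   -5    0    5   10   15   20   25   30   35   40   45   50   55   60   65   70   75   80   85   90
face   79   78   77   77   78   78   76   76   76   76   76   75   75   75   75   77   77   74   64   43   26   30   49   70   79   79   79   78   78   79   81   84   92   94   96  100  106  108  110  118  115
rim   81   83   82   79   75   73   70   70   71   76   82   87   89   83   77   65   51   51   56   54   49   48   65   93  103  100  104  120  138  149  156  160  163  163  163  159  155  144  132  114  101
side
phi  -110 -105 -100  -95  -90  -85  -80  -75  -70  -65  -60  -55  -50  -45  -40  -35  -30  -25  -20  -15  -10   -5    0    5   10   15   20   25   30   35   40   45   50   55   60   65   70   75   80   85   90
face   77   78   78   79   79   78   77   76   76   76   76   75   75   74   74   75   75   76   76   74   54   30   23   37   64   77   79   78   78   79   81   83   89   92   98  107  112  115  116  115  106
rim   85   86   86   82   78   74   70   70   72   77   80   81   81   81   83   84   76   58   47   51   55   53   50   50   66   89  102  109  120  139  155  164  166  166  165  161  155  145  132  115  103
```

Emit:
arm_command(
  translation=[
    [0,0,-0.5],
    [0,0,-1.5],
    [0,0,-3],
    [2,0,-5],
    [5,0,-7],
  ],
  turn=[0,0,0,0,0],
  hand=[1,1,1,1,1],
)

```text
clock: 15.87
eef_pos: [0.4982, 0.2177, 0.1961]
tool_rot: [-0.163, 0.987, 0.0, -0.0]
ft_force: [-0.2, 1.0, 0.7]
grip_width: -0.0002
```

Emit:
arm_command(
  translation=[
    [3,0,-1],
    [6,0,-1],
    [9,0,-1],
    [11,0,-1],
    [11,0,-1],
  ],
  turn=[0,0,0,0,0],
  hand=[1,1,1,1,1],
)

```text
clock: 16.28
eef_pos: [0.3891, 0.1805, 0.2065]
tool_rot: [-0.163, 0.987, -0.0, -0.002]
ft_force: [-0.0, 0.3, 0.3]
grip_width: -0.0001
```

```bash
python3 look.py s11|grep -v shift; python3 - <<'E'
from h import *
p=camera('top')[0][...,::-1];cv2.imwrite('pics/t11.png',p);q=cv2.imread('pics/s11.png')
ph=np.radians(np.arange(-30,25,1))
for cam,n in(('top','t11'),('side','s11')):
    g=cv2.imread(f'pics/{n}.png').mean(2).astype(np.float32)
    for off in(0,.0011):
        r=[]
        for s in(-.006,-.003,0,.003,.006):
            x=w2px(cam,np.array([np.r_[C0+e*(s-.003)+f*(off+.024*np.sin(a)),.092+.024*np.cos(a)] for a in ph])).astype(np.float32)
            v=cv2.remap(g,x[:,1:2],x[:,:1],cv2.INTER_LINEAR)[:,0];w=np.maximum(85-v,0);r.append(np.degrees((w*ph).sum()/w.sum()))
        print(cam,off,np.round(r,1))
for n in("mount","holder","objective","fork","cap","post"):
    for r in spot_point("top",n)[:1]: print(n,r["location"])
d=cv2.absdiff(cv2.imread('pics/top0.png')[190:300,180:400],p[190:300,180:400]).max(2);ys,xs=np.where(d>40);print("diff px",len(ys),np.c_[ys+190,xs+180][::15].tolist())
cv2.imwrite('pics/c11.png',np.hstack([cv2.resize(q[165:265,165:265],(400,400),interpolation=2),cv2.resize(p[190:290,185:285],(400,400),interpolation=2)]))
E
```

```text
t 16.28 rel mm fwd(+toolx) 167.7 left -5.2 tcp z 206.5 turn needed -0.0 F [-0.03  0.29  0.3 ] w -5.8299360434530094e-05
t 16.33 rel mm fwd(+toolx) 165.1 left -5.1 tcp z 206.8 turn needed -0.0 F [ 0.61 -0.24  0.32] w -0.0002677599947180774
t 16.38 rel mm fwd(+toolx) 163.4 left -5.1 tcp z 206.9 turn needed -0.0 F [-0.17  0.66  0.76] w -3.80608721443964e-05
top 0 [4.4 5.3 4.6 5.1 5.1]
top 0.0011 [1.7 2.6 2.  2.5 2.4]
side 0 [2.3 3.6 4.1 4.1 5. ]
side 0.0011 [-0.4  1.   1.4  1.3  2.2]
mount [235.5, 242.4]
holder [252.3, 204.8]
objective [234.8, 243.2]
fork [268.2, 253.3]
cap [162.7, 354.3]
post [268.5, 366.4]
diff px 479 [[226, 241], [229, 236], [231, 239], [236, 238], [273, 261], [275, 264], [277, 265], [279, 264], [281, 253], [282, 267], [284, 254], [285, 255], [286, 256], [287, 266], [288, 269], [289, 269], [290, 270], [291, 271], [292, 271], [293, 258], [294, 223], [294, 284], [295, 258], [295, 285], [296, 270], [296, 285], [297, 260], [297, 283], [298, 249], [298, 282], [299, 248], [299, 281]]
```

View pics/c11.png

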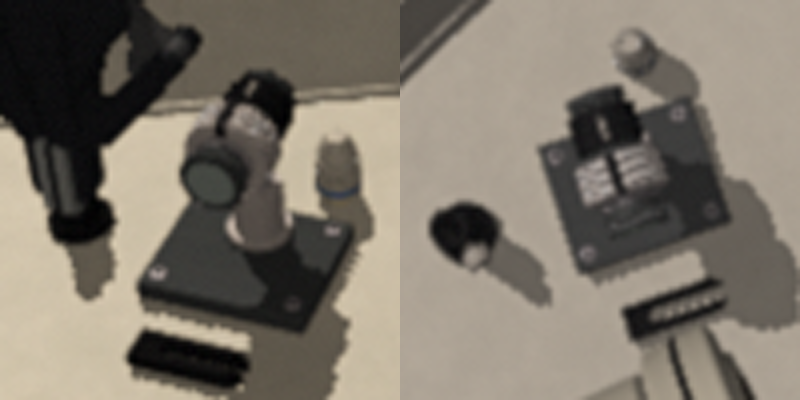

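```bash
python3 -c "
from h import *
print(job_done())"
```

```text
the job is handed in; nothing more can be done
None
```

I loosened the collar by rolling the closed fingertips across the top of its rim. It took eight main strokes to the mount's left plus two small corrections, pressing with about 3–5 N and sinking the tube about 4 mm. The stripe came up to the top twice and stopped there the second time. I handed the job in at about 17 s, with the hand lifted about 16 cm clear.

- **Stripe position:** the last images from both cameras put it about 2° past the top, which is roughly two full turns. This uses the tube axis re-measured in the top picture, where the clamp's white mark lines up with it. Against my first estimate of the axis it would read 4–5° past.
- **Counting turns:** at the start the stripe was out of view, low on the left. I tracked it in the images once it came up on the right, and the angles fitted the stroke lengths to within about 15° per stroke.
- **First correction:** it barely moved the collar (about 2°), so I repeated it on another part of the fingertip. That one worked.
- **Surroundings:** in the area around the mount, before and after pictures differ at the collar and where the arm now shows. The mount, holder, fork and objective look unmoved in the last picture. The cap and post I checked only through the detection network, which put them within about 3 pixels of their first position.
- **Disagreeing readings:** the network's last position for the objective landed on the mount, which I took as a misdetection. One force reading of about 11 N appeared while the hand was braking in free air, with nothing near it.
- **Front ring:** I never measured its turn directly. The fingertips worked about 10 mm away from it.

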